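Find the ring stamp at the drying-room packing bench

TASK

Two look-alike wooden hand stamps with square bases stand face down on the packing bench. First tip both over so that each lies on its side on the bench and its underside can be read, then lay the one marked with a ring on its side in the shallow metal tray. Leave the one marked with a bar lying on its side on the bench.

Things in the scene. Friction and masses are not known exactly. Their poses are not given: they have to be found in the camera images.
- stamp_ring: Wooden hand stamp, 100 mm tall, 80 g: square base 46 x 46 x 18 mm, round shaft 18 mm thick, ball knob 24 mm wide centred 88 mm up. Starts standing; a sideways push near the knob tips it over a base edge. Origin: centre of the underside; z up the shaft, x and y square to the base, x away from the robot (within 0.25 rad). On its underside: a dark ring, 36 mm across.
- stamp_ring_mid (a point): Point on the axis of the ring stamp, 45 mm above its underside: on the shaft, where it can be gripped across. When the stamp lies on its side it rests on base edge and knob, this point about 19 mm above the surface. Both stamps look the same from above and may stand in either place.
- stamp_bar: Wooden hand stamp, 100 mm tall, 80 g: square base 46 x 46 x 18 mm, round shaft 18 mm thick, ball knob 24 mm wide centred 88 mm up. Starts standing; a sideways push near the knob tips it over a base edge. Origin: centre of the underside; z up the shaft, x and y square to the base, x away from the robot (within 0.25 rad). On its underside: a dark straight bar, 38 x 10 mm.
- stamp_bar_mid (a point): The same point on the bar stamp, 45 mm above its underside.
- tray: Shallow open aluminium tray, fixed to the bench: 180 mm along its x, 130 mm along its y, 28 mm high, walls and floor 4 mm thick. Origin: centre of its underside.
Not all that is in view belongs to the job. Leave any blue or purple look-alike of the stamp_bar alone.

How it is judged:
On the way:
1. both stamps lie on their sides on the bench, outside the tray (angle between each of stamp_ring, stamp_bar's own z axis and vertical above 1.3 rad and height (world z) of stamp_ring_mid between 0 and 0.035 m and linear speed of each of stamp_ring, stamp_bar below 0.03 m/s and height (world z) of stamp_bar_mid between 0 and 0.035 m and horizontal distance between each of stamp_ring_mid, stamp_bar_mid and tray above 0.1 m), for 0.2 s.
At the end, for the whole second after the job is handed in: Both stamps lie still, over 75 degrees from upright. Ring stamp: mid point within 55 mm of the tray's centre along the tray's x, 45 mm along its y, under 35 mm above its underside. Bar stamp on the bench: mid point over 100 mm from the tray's centre, under 35 mm high (angle between each of stamp_ring, stamp_bar's own z axis and vertical above 1.3 rad and height (world z) of each of stamp_ring_mid, stamp_bar_mid above 0 m and linear speed of each of stamp_ring, stamp_bar below 0.03 m/s and x of stamp_ring_mid in the frame of tray between -0.055 and 0.055 m and y of stamp_ring_mid in the frame of tray between -0.045 and 0.045 m and z of stamp_ring_mid in the frame of tray below 0.035 m and height (world z) of stamp_bar_mid below 0.035 m and horizontal distance between stamp_bar_mid and tray above 0.1 m); the robot touches nothing.
It also fails if it takes over 67 s, if anything falls off the work surface, if the arm or the gripper's body presses on something with over 40 N, if the wrist force passes 120 N, or if a joint passes its speed limit or range.

ROBOT

A 7-joint arm with a two-finger parallel gripper is mounted at the origin on the work surface. World frame = base frame: x ahead of the robot, y to its left, z up, the work surface at z = 0. Lengths are in m, angles in rad, forces in N, time in s.
With the tool pointing down it reaches from about 0.4 to 0.85 m from the base axis. Payload 10.4 kg.
Tool frame: the origin (TCP) lies midway between the tips of the shut fingers; the grasp point (between the pads) lies 19 mm behind it (r.tcp_to_grasp is the z of the grasp point in the tool frame, in m); z points along the fingers, x is the direction in which the jaws open and shut, and the axes are right-handed (so a half turn about z gives the same grasp; the last joint's range is limited). The gripper opens to 87 mm and grips with 3 to 60 N. Pads are 19 mm wide; open, the fingers measure 117 mm over their backs; the gripper's body (75 mm by 190 mm) begins 51 mm behind the grasp point.
Start: joints at [-1.257, 0.332, -0.065, 1.46, 0.022, 1.35, -0.088], TCP at [0.207, 0.59, 0.223] pointing down, gripper open.
Joint ranges: [-2.6, 2.6], [-0.5, 2.12], [-1.47, 1.34], [0.16, 2.42], [-1.27, 4.41], [0.06, 2.06], [-2.6, 2.6]. Speed limits (rad/s): [2.22, 2.22, 2.79, 2.79, 3.14, 3.14, 3.14].

INTERFACE

Orientations are given as a unit quaternion [x, y, z, w].
In Python, from bench import r, camera, close_job gives the robot as it stands. The module is installed in compiled form; this text tells all that it offers.
- The arm moves only by the shell command python3 -m crank 'ROWS' [FORCE]. ROWS is JSON, a list of rows, each an object of numbers: "x", "y", "z": the shift along the tool's x, y, z scaled (see below); "ax", "ay", "az": the turn, a rotation vector about the tool's x, y, z scaled (see below); "claw": the closure, from -1 (fully open) to 1 (shut), so that 0 is half open. A call has exactly 5 rows; each row is the pose to reach, as a shift and turn from the pose commanded when the call began, along the tool's axes at that moment; what a row does not reach only later rows make up. The controller multiplies each number of a shift by 1 m and each number of a turn by 2 rad. A row lasts 1/12 s, in which the tool goes at most 41.7 mm and 7.16 degrees, less where a joint would pass 70% of its speed; a pose out of reach is approached as far as the arm can. A call with a number of a shift or a turn outside -1 to 1 is refused whole. A call with a gripper value outside its range is refused whole. The fingers move at their own pace and stop on an object; FORCE is the grip in N (left out, the last holds). Time passes only in rows, so rows that repeat a pose let the fingers close, or fill a call up. It gives the time, the measured TCP pose, the force and the opening at its end, in the units of the state.
- r.read_state(): the state, without advancing time (a new reading comes with each control period).
- camera(name): name is "scene" or "top" or "wrist"; returns a dict with "color" (480x640x3 uint8, blue, green, red), "fx", "fy", "cx", "cy" (pixels), "eye" and "orientation" of the camera in the world. Camera axes: x right, y down, z forward; pixel columns grow to the right and rows downward; lengths in m; the calibration is good to about 2 mm. The wrist camera is an equidistant fisheye: a pixel r from the principal point sees the ray r / f radians off the axis. A picture is of the moment at which its call begins. There is no depth.
- close_job(): hands the job in, once; it reports no verdict.
The state is a dict: "time": time; "joint_positions": joint angles; "joint_vel": joint speeds; "joint_torque": joint torques, N m; "ee_pos": TCP position; "eef_rot": TCP orientation; "ft_force": force on the tool from outside, world axes, zero at the start; "torque": the same for the moment, N m; "width": finger opening in m.
Only numpy, scipy, OpenCV 4.12 (cv2) and the standard library are available. Lean on these libraries where they do the work, as an engineer would, in place of code of your own. Each camera call takes 0.05 s, during which the arm holds its last target. There are 200 camera calls.

## Working session

There is one attempt and no reset: what is moved stays moved. The work goes in short steps, Python scripts to look and compute and a shell command to move; the robot and the scene stay as the last step left them, time stands still between calls to the robot, and variables do not carry over. Pictures are saved under pics/ and viewed, about 8 in all and at most 12, crops included, and the job is handed in when it is done.

```bash
mkdir -p pics; cat > h.py <<'E'
import numpy as np, cv2
from scipy.spatial.transform import Rotation as R
from bench import r, camera, close_job
def ray(c,u,v):
    d=np.array([(u-c['cx'])/c['fx'],(v-c['cy'])/c['fy'],1.])
    d=R.from_quat(c['orientation']).apply(d); return np.array(c['eye']),d/np.linalg.norm(d)
def onplane(c,u,v,z):
    e,d=ray(c,u,v); return e+d*(z-e[2])/d[2]
def proj(c,p):
    q=R.from_quat(c['orientation']).inv().apply(np.array(p)-c['eye']); return c['fx']*q[0]/q[2]+c['cx'],c['fy']*q[1]/q[2]+c['cy']
E
python3 - <<'E'
from h import *
import pickle
for n in("scene","top"):
    c=camera(n); cv2.imwrite(f'pics/{n}0.png',c['color']); pickle.dump(c,open(n+'0.pkl','wb'))
    print(n,c['fx'],c['fy'],c['cx'],c['cy'],c['eye'],c['orientation'])
s=r.read_state(); print(s['time'],s['ee_pos'],s['eef_rot'],R.from_quat(s['eef_rot']).as_matrix().round(3),s['width'])
E
```

```text
scene 520.4370096999576 520.4370096999576 322.5221046349786 226.90780390269327 [ 1.00386306 -0.53564976  0.75420755] [ 0.86163129  0.32316617 -0.14582725 -0.36316601]
top 579.1685464539331 579.1685464539331 324.58213706708807 246.82566012080503 [ 0.42337849 -0.02742726  1.16922607] [ 0.70741819 -0.70424364  0.0444184  -0.04034102]
0.1 [0.2063952  0.58956343 0.22183847] [ 8.15598527e-01  5.78617868e-01 -5.04214770e-04  3.88241693e-04] [[ 0.33   0.944 -0.   ]
 [ 0.944 -0.33  -0.001]
 [-0.001  0.    -1.   ]] 0.08683249855745058
```

View pics/top0.png

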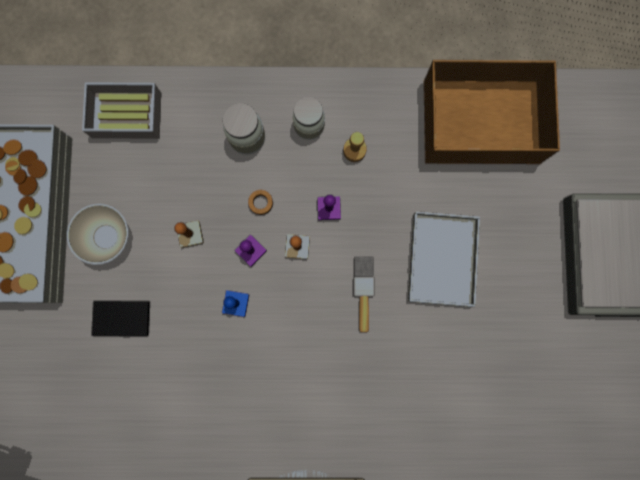

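View pics/scene0.png

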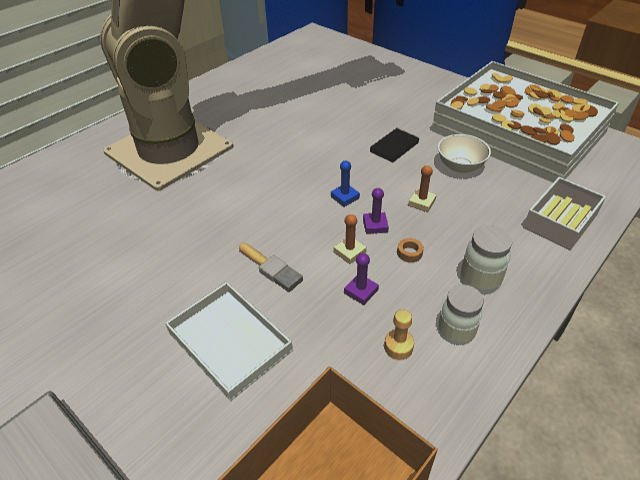

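The top view shows the two cream/orange stamps, with bases near (190,234) and (298,247). The purple and blue look-alikes are at (329,208), (250,250) and (235,303), and the tray is at (444,260). The scene view shows the same stamps at (422,200) and (350,248). Next I'll measure them.

```bash
python3 - <<'E'
from h import *
import pickle
T=pickle.load(open('top0.pkl','rb'));S=pickle.load(open('scene0.pkl','rb'))
h=cv2.cvtColor(T['color'],cv2.COLOR_BGR2HSV);hs=cv2.cvtColor(S['color'],cv2.COLOR_BGR2HSV)
def rect(m,z,name):
    for k in cv2.findContours(m,cv2.RETR_EXTERNAL,cv2.CHAIN_APPROX_NONE)[0]:
        if cv2.contourArea(k)<60: continue
        (u,v),_,_=q=cv2.minAreaRect(k)
        P=np.array([onplane(T,*b,z)[:2] for b in cv2.boxPoints(q)])
        e=[np.linalg.norm(P[i]-P[i-1]).round(3) for i in(1,2)]
        d=P[1]-P[0]
        print(name,(round(u),round(v)),P.mean(0).round(3),e,'ang',np.degrees(np.arctan2(d[1],d[0])).round(1))
roi=np.zeros(h.shape[:2],np.uint8);roi[180:330,150:400]=255
print('px hsv',h[236,195],h[243,303],h[229,180],h[241,295],h[260,444],h[234,150],h[275,364])
cream=cv2.inRange(h,(20,25,110),(40,120,255))&roi
rect(cream,.018,'cream')
rect(cv2.inRange(h,(125,120,40),(165,255,255))&roi,.05,'purple')
rect(cv2.inRange(h,(105,150,60),(122,255,255))&roi,.05,'blue')
def knobs(h,roi,c):
    m=cv2.inRange(h,(3,150,60),(14,255,255))&roi
    for k in cv2.findContours(m,cv2.RETR_EXTERNAL,cv2.CHAIN_APPROX_NONE)[0]:
        if cv2.contourArea(k)>25:
            (u,v),rr=cv2.minEnclosingCircle(k); print('knob',u,v,rr,onplane(c,u,v,.088).round(3),cv2.boundingRect(k))
knobs(h,roi,T)
r2=np.zeros_like(roi);r2[150:260,330:440]=255;knobs(hs,r2,S)
w=cv2.inRange(h,(85,0,135),(130,60,255)); r3=np.zeros_like(roi); r3[200:320,395:490]=255
rect(w&r3,.004,'tray')
for p in [(416,213),(478,216),(474,306),(409,302)]: print('tray rim',onplane(T,*p,.028).round(3))
for p in [(354,258),(374,258),(354,297),(374,297),(150,301),(150,335),(260,202)]: print('obst',p,onplane(T,*p,.01).round(3))
E
```

```text
px hsv [ 56  14 146] [ 99  17 149] [ 13 178 133] [ 13 175 140] [107  23 154] [ 13  14 125] [10  9 88]
cream (364, 312) [ 0.433 -0.112] [np.float64(0.008), np.float64(0.067)] ang -89.8
purple (250, 250) [0.551 0.111] [np.float64(0.041), np.float64(0.045)] ang -44.0
purple (328, 208) [ 0.636 -0.041] [np.float64(0.041), np.float64(0.046)] ang -89.7
blue (235, 303) [0.448 0.138] [np.float64(0.042), np.float64(0.043)] ang -8.9
knob 295.0 242.0 5.385264873504639 [0.563 0.022 0.088] (291, 237, 10, 11)
knob 180.47825622558594 227.7391357421875 5.528002738952637 [0.589 0.238 0.088] (175, 223, 12, 11)
knob 350.5 220.5 5.700977325439453 [0.565 0.022 0.088] (345, 215, 12, 9)
knob 426.5465087890625 170.89535522460938 4.925860404968262 [0.59  0.24  0.088] (422, 166, 10, 8)
tray (443, 260) [ 0.539 -0.273] [np.float64(0.176), np.float64(0.123)] ang -4.4
tray rim [ 0.63  -0.216  0.028]
tray rim [ 0.625 -0.34   0.028]
tray rim [ 0.445 -0.328  0.028]
tray rim [ 0.453 -0.2    0.028]
obst (354, 258) [ 0.541 -0.093  0.01 ]
obst (374, 258) [ 0.541 -0.133  0.01 ]
obst (354, 297) [ 0.463 -0.093  0.01 ]
obst (374, 297) [ 0.463 -0.133  0.01 ]
obst (150, 301) [0.453 0.313 0.01 ]
obst (150, 335) [0.386 0.31  0.01 ]
obst (260, 202) [0.654 0.098 0.01 ]
```

Both views agree to about 2 mm: knob A is at (0.590, 0.239), knob B at (0.564, 0.022) and the tray centre at (0.539, -0.271). The plan is to shut the gripper, turn the jaws along y, go behind each knob (+x side) and push toward the robot. The undersides will then face the scene camera.

```bash
python3 -m crank '[{"x":-0.0135,"y":0.0375,"az":-0.05,"claw":1},{"x":-0.027,"y":0.075,"az":-0.1,"claw":1},{"x":-0.0405,"y":0.1125,"az":-0.15,"claw":1},{"x":-0.054,"y":0.15,"az":-0.168,"claw":1},{"x":-0.067,"y":0.188,"az":-0.168,"claw":1}]' 20; python3 -c "
from h import *
s=r.read_state();print(s['ee_pos'],R.from_quat(s['eef_rot']).as_matrix().round(3),s['width'])"
```

```text
[0.2063952  0.58956343 0.22183847] [[ 0.33   0.944 -0.   ]
 [ 0.944 -0.33  -0.001]
 [-0.001  0.    -1.   ]] 0.08683249855745058schema error: expected keys x, y, z, ax, ay, az, claw
```

```bash
python3 -m crank '[{"x":-0.0135,"y":0.0375,"z":0,"ax":0,"ay":0,"az":-0.05,"claw":1},{"x":-0.027,"y":0.075,"z":0,"ax":0,"ay":0,"az":-0.1,"claw":1},{"x":-0.0405,"y":0.1125,"z":0,"ax":0,"ay":0,"az":-0.15,"claw":1},{"x":-0.054,"y":0.15,"z":0,"ax":0,"ay":0,"az":-0.168,"claw":1},{"x":-0.067,"y":0.188,"z":0,"ax":0,"ay":0,"az":-0.168,"claw":1}]' 20; python3 -c "
from h import *
s=r.read_state();print(s['ee_pos'],R.from_quat(s['eef_rot']).as_matrix().round(3),s['width'])"
```

```text
time: 0.52
ee_pos: [0.3629, 0.4629, 0.2223]
eef_rot: [0.706, 0.708, -0.0, -0.0]
ft_force: [0.4, 0.5, 0.2]
width: 0.0618
[0.36289481 0.46292441 0.22230684] [[-0.002  1.    -0.   ]
 [ 1.     0.002 -0.   ]
 [-0.    -0.    -1.   ]] 0.06181501063381194
```

```bash
python3 -m crank '[{"x":-0.025,"y":0.031,"z":0,"ax":0,"ay":0,"az":0,"claw":1},{"x":-0.05,"y":0.062,"z":0,"ax":0,"ay":0,"az":0,"claw":1},{"x":-0.075,"y":0.093,"z":0,"ax":0,"ay":0,"az":0,"claw":1},{"x":-0.1,"y":0.124,"z":0,"ax":0,"ay":0,"az":0,"claw":1},{"x":-0.125,"y":0.155,"z":0,"ax":0,"ay":0,"az":0,"claw":1}]'; python3 -m crank '[{"x":-0.025,"y":0.032,"z":0,"ax":0,"ay":0,"az":0,"claw":1},{"x":-0.05,"y":0.064,"z":0,"ax":0,"ay":0,"az":0,"claw":1},{"x":-0.075,"y":0.096,"z":0,"ax":0,"ay":0,"az":0,"claw":1},{"x":-0.099,"y":0.127,"z":0,"ax":0,"ay":0,"az":0,"claw":1},{"x":-0.099,"y":0.127,"z":0,"ax":0,"ay":0,"az":0,"claw":1}]'
```

```text
time: 0.93
ee_pos: [0.5179, 0.3378, 0.2223]
eef_rot: [0.707, 0.707, -0.0, -0.0]
ft_force: [0.5, 1.1, 0.2]
width: 0.0284
time: 1.35
ee_pos: [0.6487, 0.2314, 0.2211]
eef_rot: [0.711, 0.703, -0.002, 0.002]
ft_force: [1.4, -1.8, -0.4]
width: 0.0015
```

```bash
python3 -m crank '[{"x":0,"y":0,"z":0.04,"ax":0,"ay":0,"az":0,"claw":1},{"x":0,"y":0,"z":0.08,"ax":0,"ay":0,"az":0,"claw":1},{"x":0,"y":0,"z":0.12,"ax":0,"ay":0,"az":0,"claw":1},{"x":0,"y":0,"z":0.155,"ax":0,"ay":0,"az":0,"claw":1},{"x":0,"y":0,"z":0.155,"ax":0,"ay":0,"az":0,"claw":1}]'
```

```text
time: 1.77
ee_pos: [0.6388, 0.2386, 0.059]
eef_rot: [0.707, 0.707, -0.006, -0.002]
ft_force: [-1.5, -0.9, -1.5]
width: 0.0004
```

```bash
python3 -m crank '[{"x":0,"y":-0.015,"z":0,"ax":0,"ay":0,"az":0,"claw":1},{"x":0,"y":-0.028,"z":0,"ax":0,"ay":0,"az":0,"claw":1},{"x":0,"y":-0.038,"z":0,"ax":0,"ay":0,"az":0,"claw":1},{"x":0,"y":-0.048,"z":0,"ax":0,"ay":0,"az":0,"claw":1},{"x":0,"y":-0.058,"z":0,"ax":0,"ay":0,"az":0,"claw":1}]';  python3 -m crank '[{"x":0,"y":-0.01,"z":0,"ax":0,"ay":0,"az":0,"claw":1},{"x":0,"y":-0.02,"z":0,"ax":0,"ay":0,"az":0,"claw":1},{"x":0,"y":-0.03,"z":0,"ax":0,"ay":0,"az":0,"claw":1},{"x":0,"y":-0.04,"z":0,"ax":0,"ay":0,"az":0,"claw":1},{"x":0,"y":-0.05,"z":0,"ax":0,"ay":0,"az":0,"claw":1}]'; python3 -c "
from h import *
c=camera('scene');cv2.imwrite('pics/s1.png',cv2.resize(c['color'][120:300,320:500],(720,720)))"
```

```text
time: 2.18
ee_pos: [0.5862, 0.2407, 0.0699]
eef_rot: [0.707, 0.707, 0.001, 0.0]
ft_force: [0.3, 0.2, 0.6]
width: 0.0007
time: 2.6
ee_pos: [0.536, 0.2409, 0.0696]
eef_rot: [0.707, 0.707, 0.001, 0.0]
ft_force: [-0.4, -0.0, -0.2]
width: 0.0005
```

View pics/s1.png

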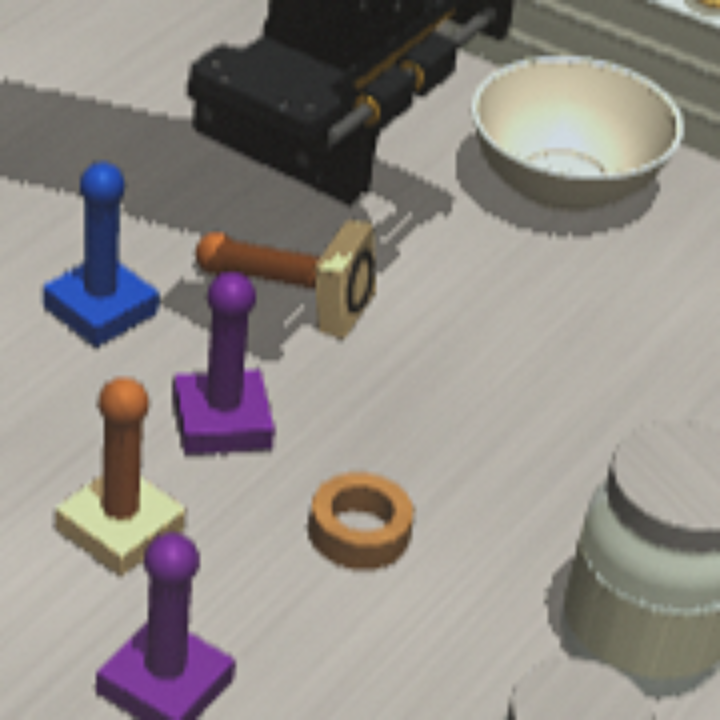

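The first picture after tipping shows stamp A lying down with a dark ring on its underside, at crop (360,280). Now I'll tip B.

```bash
python3 -m crank '[{"x":0,"y":0,"z":-0.038,"ax":0,"ay":0,"az":0,"claw":1},{"x":0,"y":0,"z":-0.075,"ax":0,"ay":0,"az":0,"claw":1},{"x":0,"y":0,"z":-0.11,"ax":0,"ay":0,"az":0,"claw":1},{"x":-0.035,"y":0.015,"z":-0.11,"ax":0,"ay":0,"az":0,"claw":1},{"x":-0.07,"y":0.03,"z":-0.11,"ax":0,"ay":0,"az":0,"claw":1}]';  python3 -m crank '[{"x":-0.035,"y":0.015,"z":0,"ax":0,"ay":0,"az":0,"claw":1},{"x":-0.07,"y":0.03,"z":0,"ax":0,"ay":0,"az":0,"claw":1},{"x":-0.11,"y":0.046,"z":0,"ax":0,"ay":0,"az":0,"claw":1},{"x":-0.148,"y":0.048,"z":0,"ax":0,"ay":0,"az":0,"claw":1},{"x":-0.148,"y":0.048,"z":0,"ax":0,"ay":0,"az":0,"claw":1}]'
```

```text
time: 3.07
ee_pos: [0.5669, 0.1725, 0.1816]
eef_rot: [0.706, 0.709, 0.003, 0.001]
ft_force: [0.9, -1.2, -1.0]
width: 0.0003
time: 3.48
ee_pos: [0.6144, 0.0114, 0.179]
eef_rot: [0.711, 0.703, -0.001, 0.002]
ft_force: [-0.8, -2.9, 0.2]
width: 0.0003
```

```bash
python3 -m crank '[{"x":0,"y":0,"z":0,"ax":0,"ay":0,"az":0,"claw":1},{"x":0,"y":0,"z":0.03,"ax":0,"ay":0,"az":0,"claw":1},{"x":0,"y":0,"z":0.06,"ax":0,"ay":0,"az":0,"claw":1},{"x":0,"y":0,"z":0.09,"ax":0,"ay":0,"az":0,"claw":1},{"x":0,"y":0,"z":0.112,"ax":0,"ay":0,"az":0,"claw":1}]'
```

```text
time: 3.9
ee_pos: [0.6127, 0.0243, 0.0638]
eef_rot: [0.707, 0.708, -0.0, -0.001]
ft_force: [-0.1, 0.0, -0.3]
width: 0.0003
```

```bash
python3 -m crank '[{"x":0,"y":-0.01,"z":0,"ax":0,"ay":0,"az":0,"claw":1},{"x":0,"y":-0.02,"z":0,"ax":0,"ay":0,"az":0,"claw":1},{"x":0,"y":-0.03,"z":0,"ax":0,"ay":0,"az":0,"claw":1},{"x":0,"y":-0.04,"z":0,"ax":0,"ay":0,"az":0,"claw":1},{"x":0,"y":-0.05,"z":0,"ax":0,"ay":0,"az":0,"claw":1}]';  python3 -m crank '[{"x":0,"y":-0.01,"z":0,"ax":0,"ay":0,"az":0,"claw":1},{"x":0,"y":-0.02,"z":0,"ax":0,"ay":0,"az":0,"claw":1},{"x":0,"y":-0.03,"z":0,"ax":0,"ay":0,"az":0,"claw":1},{"x":0,"y":-0.04,"z":0,"ax":0,"ay":0,"az":0,"claw":1},{"x":0,"y":-0.05,"z":0,"ax":0,"ay":0,"az":0,"claw":1}]';  python3 -m crank '[{"x":0,"y":0,"z":-0.03,"ax":0,"ay":0,"az":0,"claw":0.2},{"x":0,"y":0,"z":-0.06,"ax":0,"ay":0,"az":0,"claw":0.2},{"x":0,"y":0,"z":-0.09,"ax":0,"ay":0,"az":0,"claw":0.2},{"x":0.038,"y":0,"z":-0.11,"ax":0,"ay":0,"az":0,"claw":0.2},{"x":0.076,"y":0,"z":-0.11,"ax":0,"ay":0,"az":0,"claw":0.2}]'
python3 - <<'E'
from h import *
import pickle
for n in("scene","top"):
    c=camera(n); pickle.dump(c,open(n+'1.pkl','wb'))
    im=c['color'][140:280,320:460] if n=='scene' else c['color'][190:330,160:340]
    cv2.imwrite(f'pics/{n}2.png',cv2.resize(im,None,fx=4,fy=4))
E
```

```text
time: 4.32
ee_pos: [0.5634, 0.0242, 0.0663]
eef_rot: [0.707, 0.708, 0.001, -0.0]
ft_force: [0.4, 0.2, 1.0]
width: 0.0005
time: 4.73
ee_pos: [0.5133, 0.0242, 0.0663]
eef_rot: [0.707, 0.708, 0.001, -0.0]
ft_force: [-0.1, 0.7, 0.4]
width: 0.0008
time: 5.15
ee_pos: [0.5159, 0.0991, 0.1813]
eef_rot: [0.709, 0.706, 0.004, 0.002]
ft_force: [1.5, 0.9, -0.0]
width: 0.0255
```

View pics/scene2.png

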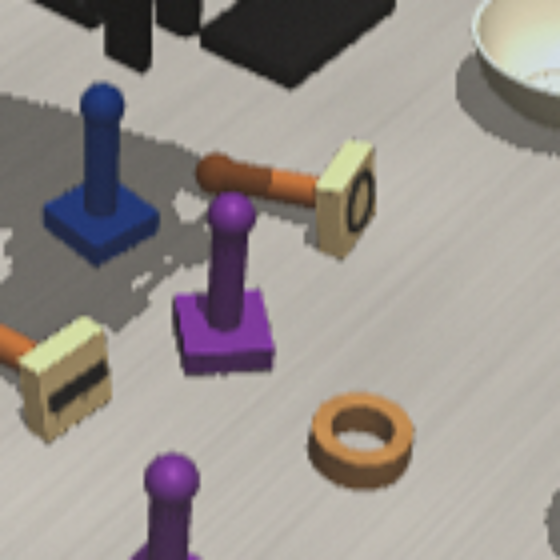

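View pics/top2.png

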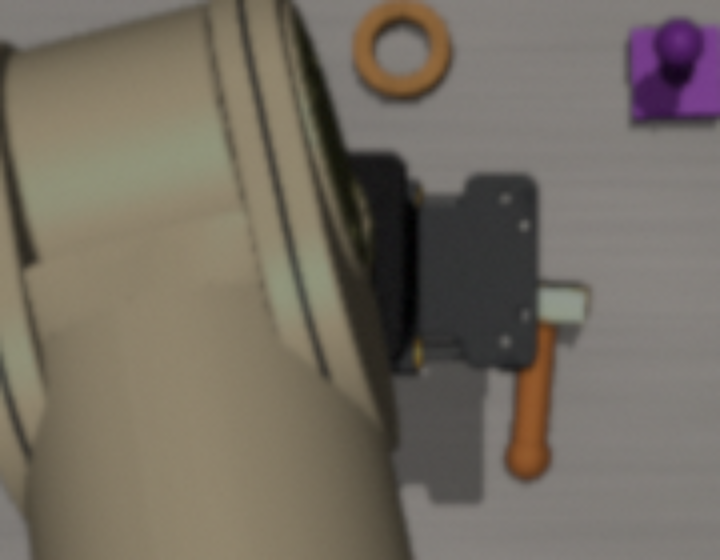

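Both stamps are down: bar at crop (68,380), ring at (360,200). The arm hides A in the top view, so I'll locate A in the scene view from its ring centre and knob and check the distance (88 mm).

```bash
python3 - <<'E'
from h import *
import pickle
S=pickle.load(open('scene1.pkl','rb'))
u=onplane(S,320+361/4,140+201/4,.0235);k=onplane(S,320+215/4,140+172/4,.012)
a=(k-u)/np.linalg.norm(k-u); print(u.round(3),k.round(3),np.linalg.norm(k-u),'mid',(u+.045*a).round(4),'ang',np.degrees(np.arctan2(a[1],a[0])))
h=cv2.cvtColor(S['color'],cv2.COLOR_BGR2HSV);m=cv2.inRange(h,(3,120,40),(16,255,255));m[:, :365]=0;m[:,402:]=0;m[:175]=0;m[200:]=0
print(cv2.boundingRect(m))
s=r.read_state();print(s['ee_pos'],s['width'])
E
```

```text
[0.561 0.234 0.023] [0.477 0.214 0.012] 0.0867597941376209 mid [0.5174 0.224  0.0175] ang -166.6436320007901
(369, 179, 30, 13)
[0.51329565 0.10709715 0.1774619 ] 0.03179662820819284
```

```bash
python3 -m crank '[{"x":0.035,"y":0,"z":0,"ax":0,"ay":0,"az":-0.04,"claw":-0.2},{"x":0.07,"y":0.002,"z":0,"ax":0,"ay":0,"az":-0.08,"claw":-0.2},{"x":0.1,"y":0.004,"z":0,"ax":0,"ay":0,"az":-0.117,"claw":-0.2},{"x":0.12,"y":0.004,"z":0,"ax":0,"ay":0,"az":-0.117,"claw":-0.2},{"x":0.12,"y":0.004,"z":0,"ax":0,"ay":0,"az":-0.117,"claw":-0.2}]'; python3 - <<'E'
from h import *
c=camera('wrist');cv2.imwrite('pics/w1.png',c['color'])
s=r.read_state();m=R.from_quat(s['eef_rot']).as_matrix();print(s['ee_pos'],m.round(3),s['width'])
print('delta tool',m.T@(np.array([.5174,.224,.006])-s['ee_pos']))
E
```

```text
time: 5.67
ee_pos: [0.5159, 0.2253, 0.1757]
eef_rot: [0.617, 0.787, 0.001, -0.001]
ft_force: [0.2, 0.1, -0.3]
width: 0.0515
[0.51643082 0.22223473 0.17565573] [[-0.237  0.972 -0.001]
 [ 0.972  0.237  0.001]
 [ 0.001 -0.    -1.   ]] 0.05130333007585145
delta tool [0.00130737 0.00140472 0.16965683]
```

View pics/w1.png

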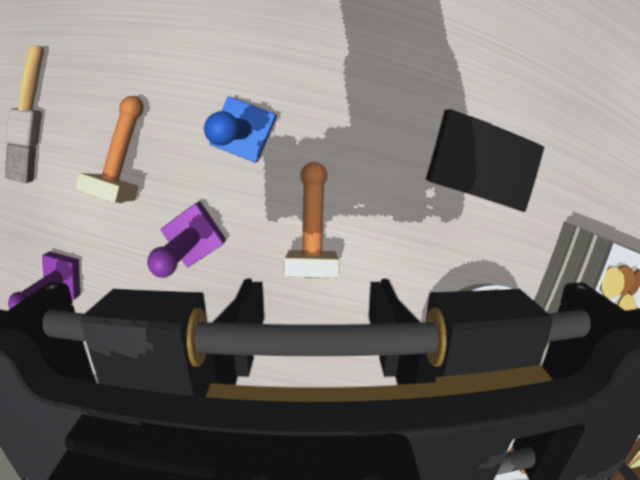

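The wrist view shows the ring stamp at (313,225), square to the jaws and centred between the fingers at (315). I'll go down and grip.

```bash
python3 -m crank '[{"x":0.001,"y":0.001,"z":0.04,"ax":0,"ay":0,"az":0,"claw":-0.2},{"x":0.001,"y":0.001,"z":0.08,"ax":0,"ay":0,"az":0,"claw":-0.2},{"x":0.001,"y":0.001,"z":0.12,"ax":0,"ay":0,"az":0,"claw":-0.2},{"x":0.001,"y":0.001,"z":0.145,"ax":0,"ay":0,"az":0,"claw":-0.2},{"x":0.001,"y":0.001,"z":0.155,"ax":0,"ay":0,"az":0,"claw":-0.2}]'; python3 -m crank '[{"x":0,"y":0,"z":0.005,"ax":0,"ay":0,"az":0,"claw":-0.2},{"x":0,"y":0,"z":0.01,"ax":0,"ay":0,"az":0,"claw":-0.2},{"x":0,"y":0,"z":0.013,"ax":0,"ay":0,"az":0,"claw":0},{"x":0,"y":0,"z":0.013,"ax":0,"ay":0,"az":0,"claw":1},{"x":0,"y":0,"z":0.013,"ax":0,"ay":0,"az":0,"claw":1}]' 20; python3 -m crank '[{"x":0,"y":0,"z":0,"ax":0,"ay":0,"az":0,"claw":1},{"x":0,"y":0,"z":0,"ax":0,"ay":0,"az":0,"claw":1},{"x":0,"y":0,"z":0,"ax":0,"ay":0,"az":0,"claw":1},{"x":0,"y":0,"z":0,"ax":0,"ay":0,"az":0,"claw":1},{"x":0,"y":0,"z":0,"ax":0,"ay":0,"az":0,"claw":1}]'
```

```text
time: 6.13
ee_pos: [0.5159, 0.218, 0.0169]
eef_rot: [0.62, 0.784, -0.003, -0.001]
ft_force: [0.9, 0.4, 0.3]
width: 0.0518
time: 6.55
ee_pos: [0.5192, 0.22, 0.0088]
eef_rot: [0.62, 0.785, 0.001, 0.0]
ft_force: [0.4, 0.4, 0.7]
width: 0.0394
time: 6.97
ee_pos: [0.5186, 0.22, 0.008]
eef_rot: [0.62, 0.785, 0.0, 0.0]
ft_force: [-0.9, 0.7, 4.0]
width: 0.0172
```

```bash
python3 -m crank '[{"x":0,"y":0,"z":-0.02,"ax":0,"ay":0,"az":0,"claw":1},{"x":0,"y":0,"z":-0.05,"ax":0,"ay":0,"az":0,"claw":1},{"x":0,"y":0,"z":-0.085,"ax":0,"ay":0,"az":0,"claw":1},{"x":0,"y":0,"z":-0.12,"ax":0,"ay":0,"az":0,"claw":1},{"x":0,"y":0,"z":-0.155,"ax":0,"ay":0,"az":0,"claw":1}]' && python3 -m crank '[{"x":-0.03,"y":-0.006,"z":-0.01,"ax":0,"ay":0,"az":0,"claw":1},{"x":-0.065,"y":-0.013,"z":-0.01,"ax":0,"ay":0,"az":0,"claw":1},{"x":-0.1,"y":-0.02,"z":-0.01,"ax":0,"ay":0,"az":0,"claw":1},{"x":-0.135,"y":-0.027,"z":-0.01,"ax":0,"ay":0,"az":0,"claw":1},{"x":-0.17,"y":-0.034,"z":-0.01,"ax":0,"ay":0,"az":0,"claw":1}]' && python3 -m crank '[{"x":-0.035,"y":-0.007,"z":0,"ax":0,"ay":0,"az":0,"claw":1},{"x":-0.07,"y":-0.014,"z":0,"ax":0,"ay":0,"az":0,"claw":1},{"x":-0.105,"y":-0.021,"z":0,"ax":0,"ay":0,"az":0,"claw":1},{"x":-0.14,"y":-0.027,"z":0,"ax":0,"ay":0,"az":0,"claw":1},{"x":-0.17,"y":-0.032,"z":0,"ax":0,"ay":0,"az":0,"claw":1}]' && python3 -m crank '[{"x":-0.03,"y":-0.006,"z":0,"ax":0,"ay":0,"az":0.04,"claw":1},{"x":-0.06,"y":-0.012,"z":0,"ax":0,"ay":0,"az":0.08,"claw":1},{"x":-0.09,"y":-0.018,"z":0,"ax":0,"ay":0,"az":0.12,"claw":1},{"x":-0.12,"y":-0.023,"z":0,"ax":0,"ay":0,"az":0.16,"claw":1},{"x":-0.142,"y":-0.028,"z":0,"ax":0,"ay":0,"az":0.16,"claw":1}]'; python3 - <<'E'
from h import *
c=camera('scene');cv2.imwrite('pics/s3.png',cv2.resize(c['color'][140:440,100:500],(800,600)))
s=r.read_state();m=R.from_quat(s['eef_rot']).as_matrix();print(s['ee_pos'],m.round(3),s['width'])
print('delta tool',m.T@(np.array([.539,-.271,.014])-s['ee_pos']))
E
```

```text
time: 7.38
ee_pos: [0.5179, 0.2192, 0.1639]
eef_rot: [0.62, 0.784, -0.0, -0.0]
ft_force: [0.8, 0.6, -1.1]
width: 0.0174
time: 7.8
ee_pos: [0.5242, 0.0446, 0.1725]
eef_rot: [0.62, 0.785, -0.0, -0.0]
ft_force: [1.4, 1.2, -1.5]
width: 0.0171
time: 8.22
ee_pos: [0.5321, -0.1292, 0.1725]
eef_rot: [0.621, 0.784, -0.0, 0.0]
ft_force: [0.7, -0.4, -0.3]
width: 0.0174
time: 8.63
ee_pos: [0.5376, -0.2739, 0.1723]
eef_rot: [0.739, 0.673, -0.001, 0.0]
ft_force: [0.2, -1.1, -0.4]
width: 0.0171
[ 0.53635988 -0.27829071  0.17232684] [[ 0.094  0.996 -0.001]
 [ 0.996 -0.094 -0.003]
 [-0.003 -0.001 -1.   ]] 0.017371416427643664
delta tool [0.00804466 0.00205077 0.15829905]
```

View pics/s3.png

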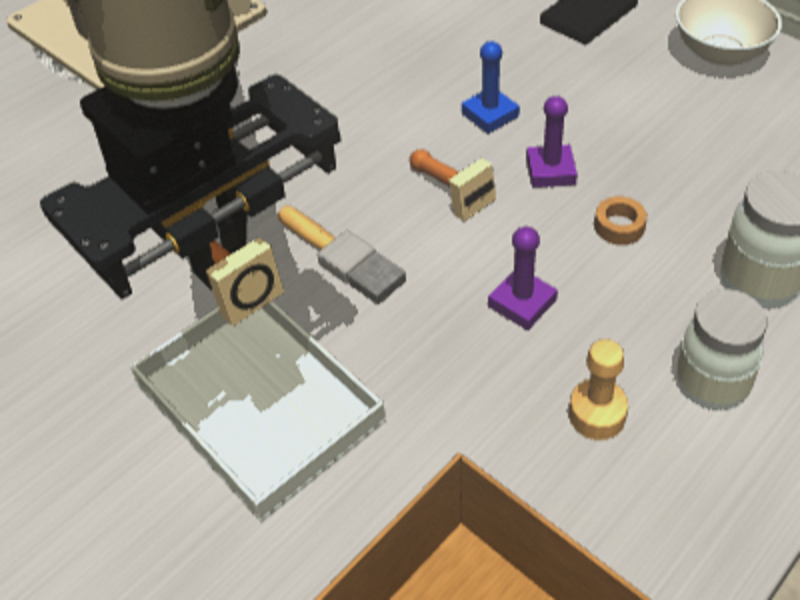

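The ring stamp is held over the tray, with its ring visible at (252,287) in the crop, and the bar stamp is undisturbed. I'll lower it and release.

```bash
python3 -m crank '[{"x":0.004,"y":0.002,"z":0.035,"ax":0,"ay":0,"az":0,"claw":1},{"x":0.004,"y":0.002,"z":0.07,"ax":0,"ay":0,"az":0,"claw":1},{"x":0.004,"y":0.002,"z":0.105,"ax":0,"ay":0,"az":0,"claw":1},{"x":0.004,"y":0.002,"z":0.13,"ax":0,"ay":0,"az":0,"claw":1},{"x":0.004,"y":0.002,"z":0.142,"ax":0,"ay":0,"az":0,"claw":1}]'; python3 -m crank '[{"x":0,"y":0,"z":0.005,"ax":0,"ay":0,"az":0,"claw":1},{"x":0,"y":0,"z":0.01,"ax":0,"ay":0,"az":0,"claw":1},{"x":0,"y":0,"z":0.014,"ax":0,"ay":0,"az":0,"claw":1},{"x":0,"y":0,"z":0.016,"ax":0,"ay":0,"az":0,"claw":1},{"x":0,"y":0,"z":0.016,"ax":0,"ay":0,"az":0,"claw":1}]'
```

```text
time: 9.1
ee_pos: [0.5384, -0.266, 0.0266]
eef_rot: [0.737, 0.676, -0.001, -0.002]
ft_force: [0.5, 0.3, -0.6]
width: 0.0173
time: 9.52
ee_pos: [0.5412, -0.2674, 0.0152]
eef_rot: [0.737, 0.676, 0.0, 0.001]
ft_force: [0.0, 0.3, -1.2]
width: 0.0172
```

```bash
python3 -m crank '[{"x":0,"y":0,"z":0.002,"ax":0,"ay":0,"az":0,"claw":1},{"x":0,"y":0,"z":0.002,"ax":0,"ay":0,"az":0,"claw":0.6},{"x":0,"y":0,"z":0.002,"ax":0,"ay":0,"az":0,"claw":0.2},{"x":0,"y":0,"z":0.002,"ax":0,"ay":0,"az":0,"claw":0},{"x":0,"y":0,"z":0.002,"ax":0,"ay":0,"az":0,"claw":0}]'; python3 -m crank '[{"x":0,"y":0,"z":0,"ax":0,"ay":0,"az":0,"claw":0},{"x":0,"y":0,"z":0,"ax":0,"ay":0,"az":0,"claw":0},{"x":0,"y":0,"z":-0.02,"ax":0,"ay":0,"az":0,"claw":0},{"x":0,"y":0,"z":-0.05,"ax":0,"ay":0,"az":0,"claw":0},{"x":0,"y":0,"z":-0.08,"ax":0,"ay":0,"az":0,"claw":0}]'; python3 -m crank '[{"x":0,"y":0,"z":-0.03,"ax":0,"ay":0,"az":0,"claw":0},{"x":0,"y":0,"z":-0.06,"ax":0,"ay":0,"az":0,"claw":0},{"x":-0.03,"y":0,"z":-0.09,"ax":0,"ay":0,"az":0,"claw":0},{"x":-0.06,"y":0,"z":-0.1,"ax":0,"ay":0,"az":0,"claw":0},{"x":-0.1,"y":0,"z":-0.1,"ax":0,"ay":0,"az":0,"claw":0}]'; python3 -m crank '[{"x":-0.03,"y":0,"z":0,"ax":0,"ay":0,"az":0,"claw":0},{"x":-0.05,"y":0,"z":0,"ax":0,"ay":0,"az":0,"claw":0},{"x":-0.06,"y":0,"z":0,"ax":0,"ay":0,"az":0,"claw":0},{"x":-0.06,"y":0,"z":0,"ax":0,"ay":0,"az":0,"claw":0},{"x":-0.06,"y":0,"z":0,"ax":0,"ay":0,"az":0,"claw":0}]'
python3 - <<'E'
from h import *
t=camera('top');s=camera('scene')
cv2.imwrite('pics/f.png',np.hstack([t['color'][180:360,180:500],s['color'][140:320+80,100:400][:180]]))
cv2.imwrite('pics/f2.png',np.vstack([cv2.resize(t['color'][190:330,270:490],(550,350)),cv2.resize(s['color'][200:400,150:450],(375,250))[:, :].copy() if 0 else cv2.resize(s['color'][280:400,160:380],(550,250))]))
E
```

```text
time: 9.93
ee_pos: [0.5409, -0.2673, 0.0128]
eef_rot: [0.737, 0.676, 0.0, 0.0]
ft_force: [0.1, 1.0, -0.8]
width: 0.0297
time: 10.35
ee_pos: [0.5399, -0.267, 0.0928]
eef_rot: [0.737, 0.676, -0.001, -0.001]
ft_force: [1.5, -0.6, -0.3]
width: 0.0433
time: 10.77
ee_pos: [0.5344, -0.3667, 0.1967]
eef_rot: [0.736, 0.677, 0.002, 0.003]
ft_force: [1.7, -0.2, 0.3]
width: 0.0434
time: 11.18
ee_pos: [0.527, -0.4258, 0.1921]
eef_rot: [0.737, 0.676, 0.0, -0.0]
ft_force: [0.7, 0.5, -0.4]
width: 0.0436
```

View pics/f2.png

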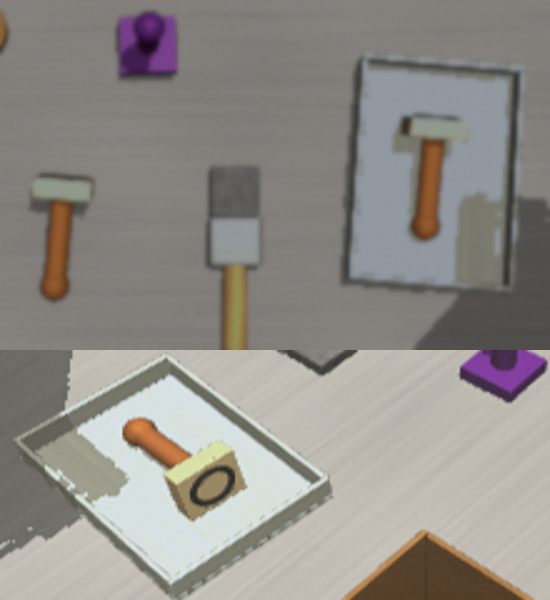

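The ring stamp lies in the tray, its mid at about (443,258) in the full top view against a tray centre of (444,260). The bar stamp lies on the bench and the gripper is clear, so I'm handing in.

```bash
python3 -c "
from h import *
print(close_job())"
```

```text
the job is handed in; nothing more can be done
None
```

I tipped both stamps toward the robot, read their undersides in the scene camera (ring on the left stamp, bar on the right), then laid the ring stamp in the tray and handed in at about 11.3 s of the 67 s limit.

- **Ring stamp:** the last pictures show it on its side, its mid point about 5 mm from the tray centre.
- **Bar stamp:** it lies on its side on the bench, roughly 0.29 m from the tray centre. The blue and purple look-alikes that I could see had not moved.
- **Robot:** the gripper was open and clear of everything, and the force readings stayed within about 4 N.

No check failed. Three measurements disagreed slightly:
- The scene and top views differed by about 2 mm.
- The knob-to-underside length came out at 86.8 mm against the nominal 88 mm.
- The arm read a few millimetres off its target while still settling after moves.

I did not measure stillness directly, and the hand-in gave no verdict.

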